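# Check the piston dispensers and set the jammed one aside

### The arm

A 6-joint arm with a two-finger parallel gripper is mounted at the origin on the work surface. World frame = base frame: x ahead of the robot, y to its left, z up, the work surface at z = 0. Lengths are in mm, angles in rad, forces in N, time in s.
With the tool pointing down it reaches from about 350 to 875 mm from the base axis. Payload 4.2 kg.
Tool frame: the origin (TCP) lies on the centre line of the jaws, within the pads' length; the fingertips stand 11 mm ahead of it and the grasp point (between the pads) lies 8 mm behind it; z points along the fingers, x is the direction in which the jaws open and shut, and the axes are right-handed (so a half turn about z gives the same grasp; the last joint's range is limited). The gripper opens to 85 mm and grips with 20 to 120 N. Pads are 22 mm wide; open, the fingers measure 114 mm over their backs; the gripper's body (76 mm by 85 mm) begins 54 mm behind the grasp point. The pads swing forward as they close: fully open they stand 13 mm farther back than shut.
Start: joints at [0.259, 0.385, 0.008, 0, -1.194, -0.259], TCP at [624.979, 0.025, 242.312] pointing down, gripper open.
Joint ranges: [-3.14, 3.14], [-1.21, 2.06], [-1.07, 1.41], [-3.16, 2.05], [-2.99, -0.16], [-3.1, 3.1]. Speed limits (rad/s): [2.79, 2.79, 3.14, 3.14, 3.14, 3.14].

### API

Orientations are given as a 3x3 rotation matrix whose columns are the frame's x, y, z axes.
In Python, from workcell import * gives the robot as it stands.
- The arm moves only by the tool servo_tool, never from a script. Its argument "moves" is a list of rows, each an object of numbers: "rx", "ry", "rz": the turn, a rotation vector about the world's x, y, z in degrees; "x", "y", "z": the shift along the world's x, y, z in mm; "hand": the finger opening in mm, from 0 to 85.4. In form: [{"rx": .., "ry": .., "rz": .., "x": .., "y": .., "z": .., "hand": ..}, ...]. A call has 1 to 20 rows; each row shifts and turns the pose as measured when the row begins; what a row does not reach is not made up. A row lasts 1/8 s, in which the tool goes at most 62.5 mm and 10.7 degrees, less where a joint would pass 70% of its speed; a pose out of reach is approached as far as the arm can. A call with a gripper value outside its range is refused whole. The fingers move at their own pace and stop on an object; "newtons" is the grip in N (left out, the last holds). Time passes only in rows, so rows that do not move let the fingers close. It gives the time, the measured TCP pose, the force and the opening at its end, in the units of the state.
- read_state(): the state, without advancing time (a new reading comes with each control period).
- read_camera(name): name is "scene" or "side" or "wrist"; returns a dict with "img" (420x560x3 uint8, blue, green, red), "intrinsics" (3x3 intrinsics, pixels), "world_to_cam" (4x4, takes a point from world to camera coordinates). Camera axes: x right, y up, looking along -z (the intrinsics and any distortion apply to the point x, -y, -z); pixel columns grow to the right and rows downward; lengths in mm; the calibration is good to about 2 mm. A picture is of the moment at which its call begins. There is no depth.
- finish_job(): hands the job in, once; it reports no verdict.
The state is a dict: "time": time; "joint_positions": joint angles; "qvel": joint speeds; "joint_torque": joint torques, N m; "position": TCP position; "tcp_rot": TCP orientation; "wrist_force": force on the tool from outside, world axes, zero at the start; "torque": the same for the moment, N m; "gripper_width": opening from 0.0 (shut) to 1.0 (fully open).
Only numpy, scipy, OpenCV 4.12 (cv2) and the standard library are available. Lean on these libraries where they do the work, as an engineer would, in place of code of your own. Each camera call takes 0.05 s, during which the arm holds its last target. There are 200 camera calls.

### The job

The three empty piston dispensers in the wooden rack have been washed; before they are refilled, push each plunger fully home, but as soon as one's resistance rises part-way, stop and do not force it (never push with more than 18 N). Leave the sound dispensers standing in the rack with their plungers home, and stand the jammed one, its plunger left where it stuck, gently upright in the top blue tray. Leave the door handle, hinge, torch and plant pot where they are.

Things in the scene. Friction and masses are not known exactly. Their poses are not given: they have to be found in the camera images.
- rack: Fixed light-wood rack, 70 x 300 x 22 mm, origin at the centre of its underside on the sideboard, long side along its own y. Three round wells 42 mm wide, 15 mm deep (well floors 7 mm above the sideboard), at y = -100, 0 and +100 mm in its frame; dispenser a stands in the well at -100, b at 0, c at +100.
- dispenser_a_center (a point): Centre of the barrel of dispenser a, a loose upright white plastic cylinder with grey bands, 40 mm diameter, 90 mm tall, about 0.25 kg with all inside; this point is on its axis, half-way up (45 mm above its foot), z along the axis. It can be grasped round the barrel near the top from above, with the plunger between the fingers. All three look alike.
- plunger_a_top (a point): Centre of the top face of the orange thumb disc (30 mm diameter, 6 mm thick, on a 10 mm steel rod) of dispenser a; 124 mm above the dispenser's foot when fully out, 98 mm when home (the disc's underside is then 2 mm above the barrel's top).
- plunger_a (a joint): How far plunger a is pushed in: 0 = out, 0.026 m = home, on a rubber stop that gives 1 mm per 2.5 N. Starts at 0 to 5 mm; stays where left (off a stop it springs back 5 mm at most). A sound one slides at a steady 2.5 to 3 N up to the stop. In exactly one of the three, not told which, something is stuck: from 11 mm on resistance rises 2.5 N per mm, and it cannot come home under 18 N.
- dispenser_b_center (a point): Centre of the barrel of dispenser b, a loose upright white plastic cylinder with grey bands, 40 mm diameter, 90 mm tall, about 0.25 kg with all inside; this point is on its axis, half-way up (45 mm above its foot), z along the axis. It can be grasped round the barrel near the top from above, with the plunger between the fingers. All three look alike.
- plunger_b_top (a point): Centre of the top face of the orange thumb disc (30 mm diameter, 6 mm thick, on a 10 mm steel rod) of dispenser b; 124 mm above the dispenser's foot when fully out, 98 mm when home (the disc's underside is then 2 mm above the barrel's top).
- plunger_b (a joint): How far plunger b is pushed in: 0 = out, 0.026 m = home, on a rubber stop that gives 1 mm per 2.5 N. Starts at 0 to 5 mm; stays where left (off a stop it springs back 5 mm at most). A sound one slides at a steady 2.5 to 3 N up to the stop. In exactly one of the three, not told which, something is stuck: from 11 mm on resistance rises 2.5 N per mm, and it cannot come home under 18 N.
- dispenser_c_center (a point): Centre of the barrel of dispenser c, a loose upright white plastic cylinder with grey bands, 40 mm diameter, 90 mm tall, about 0.25 kg with all inside; this point is on its axis, half-way up (45 mm above its foot), z along the axis. It can be grasped round the barrel near the top from above, with the plunger between the fingers. All three look alike.
- plunger_c_top (a point): Centre of the top face of the orange thumb disc (30 mm diameter, 6 mm thick, on a 10 mm steel rod) of dispenser c; 124 mm above the dispenser's foot when fully out, 98 mm when home (the disc's underside is then 2 mm above the barrel's top).
- plunger_c (a joint): How far plunger c is pushed in: 0 = out, 0.026 m = home, on a rubber stop that gives 1 mm per 2.5 N. Starts at 0 to 5 mm; stays where left (off a stop it springs back 5 mm at most). A sound one slides at a steady 2.5 to 3 N up to the stop. In exactly one of the three, not told which, something is stuck: from 11 mm on resistance rises 2.5 N per mm, and it cannot come home under 18 N.
- top_tray (a point): Centre of the inner floor of the top tray of the fixed three-tier stack of blue plastic trays; 104 mm above the sideboard, axes along the tray's sides: each tray is 200 mm (x) by 160 mm (y) outside, walls 4 mm thick, rising 32 mm above this floor in the top one, which is open above.
- door_handle: Chrome door handle, bystander: 50 mm rose on the sideboard (origin under its centre), 18 mm bar 40 mm up that runs 120 mm along its own y.
- hinge: Brushed steel hinge lying open, bystander: 70 x 75 x 10 mm, origin under its centre.
- pot: White ceramic plant pot with a small plant, bystander: 100 mm wide, 90 mm tall (plant to 170 mm), origin under its centre.
- torch: Aluminium torch lying along its own x, bystander: 135 mm long, 35 mm thick, origin on the sideboard under its middle.

How it is judged (in metres and radians):
At the end, for the whole second after the job is handed in: Two dispensers upright in the rack, within 12 mm of their starts, plungers pushed in more than 23.5 of 26 mm. The jammed one upright (0.12 rad), at rest on the top tray's floor, within 80 mm (x) and 60 mm (y) of its centre, plunger in more than 9 and less than 22 mm (((x of dispenser_a_center in the frame of top_tray between -0.08 and 0.08 m and y of dispenser_a_center in the frame of top_tray between -0.06 and 0.06 m and z of dispenser_a_center in the frame of top_tray between 0.04 and 0.05 m and angle between each of dispenser_a_center, dispenser_b_center, dispenser_c_center's own z axis and vertical below 0.12 rad and value of joint plunger_a between 0.009 and 0.022 m and linear speed of dispenser_a below 0.02 m/s and value of joint each of plunger_b, plunger_c above 0.0235 m and distance of each of dispenser_b_center, dispenser_c_center from where it was at the start of the episode below 0.012 m) or (x of dispenser_b_center in the frame of top_tray between -0.08 and 0.08 m and y of dispenser_b_center in the frame of top_tray between -0.06 and 0.06 m and z of dispenser_b_center in the frame of top_tray between 0.04 and 0.05 m and angle between each of dispenser_b_center, dispenser_a_center, dispenser_c_center's own z axis and vertical below 0.12 rad and value of joint plunger_b between 0.009 and 0.022 m and linear speed of dispenser_b below 0.02 m/s and value of joint each of plunger_a, plunger_c above 0.0235 m and distance of each of dispenser_a_center, dispenser_c_center from where it was at the start of the episode below 0.012 m) or (x of dispenser_c_center in the frame of top_tray between -0.08 and 0.08 m and y of dispenser_c_center in the frame of top_tray between -0.06 and 0.06 m and z of dispenser_c_center in the frame of top_tray between 0.04 and 0.05 m and angle between each of dispenser_c_center, dispenser_a_center, dispenser_b_center's own z axis and vertical below 0.12 rad and value of joint plunger_c between 0.009 and 0.022 m and linear speed of dispenser_c below 0.02 m/s and value of joint each of plunger_a, plunger_b above 0.0235 m and distance of each of dispenser_a_center, dispenser_b_center from where it was at the start of the episode below 0.012 m))); the robot touches nothing.
It fails at once if a plunger is pushed with more than 18 N (contact force between any of the fingers, the arm and plunger_a above 18 N or contact force between any of the fingers, the arm and plunger_b above 18 N or contact force between any of the fingers, the arm and plunger_c above 18 N).
It fails at once if a dispenser is dropped or thrown (faster than 0.45 m/s with no finger on it) ((linear speed of dispenser_a above 0.45 m/s and contact force between the fingers and dispenser_a below 0.1 N) or (linear speed of dispenser_b above 0.45 m/s and contact force between the fingers and dispenser_b below 0.1 N) or (linear speed of dispenser_c above 0.45 m/s and contact force between the fingers and dispenser_c below 0.1 N)).
It fails at once if the door handle, hinge, pot or torch is moved by more than 15 mm (distance of any of door_handle, hinge, pot, torch from where it was at the start of the episode above 0.015 m).
It also fails if it takes over 67 s, if anything falls off the work surface, if the arm or the gripper's body presses on something with over 40 N, if the wrist force passes 120 N, or if a joint passes its speed limit or range.

## Working session

There is one attempt and no reset: what is moved stays moved. The work goes in short steps, Python scripts to look and compute and a tool call to move; the robot and the scene stay as the last step left them, time stands still between calls to the robot, and variables do not carry over. Pictures are saved under pics/ and viewed, about 8 in all and at most 12, crops included, and the job is handed in when it is done.

Besides the shell and the picture viewer there is one more tool, called after "Call:" as name([rows], argument=value, ...), one row to a line, values as JSON. servo_tool: Moves the arm, as the interface text tells. Its arguments: {"type":"object","properties":{"moves":{"type":"array"},"newtons":{"type":"number"}},"required":["moves"]}

```bash
mkdir -p pics; cat > h.py <<'E'
from workcell import *
import numpy as np, cv2
def snap(n,f):
    c=read_camera(n); cv2.imwrite('pics/'+f,c['img']); np.savez('pics/'+f+'.npz',K=c['intrinsics'],T=c['world_to_cam']); return c
def proj(c,p):
    q=c['world_to_cam']@np.r_[p,1.]; v=c['intrinsics']@np.array([q[0],-q[1],-q[2]]); return v[:2]/v[2]
def ray(K,T,u,v,z):
    d=np.linalg.inv(K)@np.array([u,v,1.]); d=np.array([d[0],-d[1],-d[2]])
    R=T[:3,:3]; o=-R.T@T[:3,3]; w=R.T@d; return o+w*(z-o[2])/w[2]
E
python3 - <<'E'
from h import *
a=snap('scene','s1.png');b=snap('side','d1.png');c=snap('wrist','w1.png')
for k in(a,b,c):
    print(k.keys()); T=k['world_to_cam'];print((-T[:3,:3].T@T[:3,3]).round())
print(read_state())
E
```

```text
dict_keys(['img', 'intrinsics', 'world_to_cam'])
[1357.  525.  934.]
dict_keys(['img', 'intrinsics', 'world_to_cam'])
[503. 551. 640.]
dict_keys(['img', 'intrinsics', 'world_to_cam'])
[625. -78. 373.]
{'time': 0.15, 'joint_positions': array([ 2.58618573e-01,  3.85363270e-01,  6.94990263e-03, -3.10338086e-04,
       -1.19402512e+00, -2.58659391e-01]), 'qvel': array([ 0.00086154, -0.00237761,  0.00484953,  0.00208799, -0.00186962,
       -0.00039825]), 'joint_torque': array([-6.03353892e-04, -3.92678475e+01,  1.88581592e+01,  4.18858320e+00,
       -3.39302780e-03,  5.70479813e-06]), 'position': array([6.24579549e+02, 1.65825609e-02, 2.41493090e+02]), 'tcp_rot': array([[-9.99998608e-01,  1.55117104e-04, -1.66133099e-03],
       [ 1.55351559e-04,  9.99999978e-01, -1.40996390e-04],
       [ 1.66130908e-03, -1.41254284e-04, -9.99998610e-01]]), 'wrist_force': array([0.24626421, 0.07055262, 0.04002909]), 'torque': array([-0.02523059,  0.01297719, -0.01938058]), 'gripper_width': 1.0016617531948915}
```

View pics/s1.png

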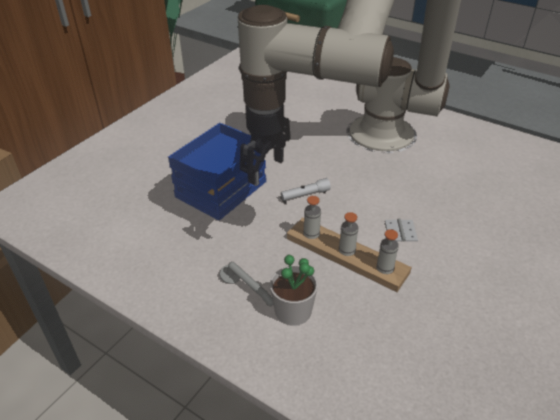

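View pics/d1.png

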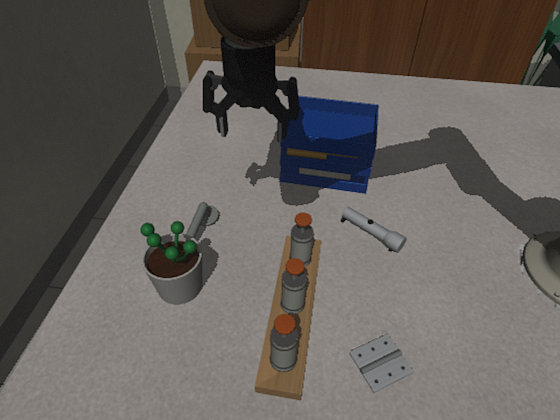

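The scene view shows the discs at about (313,201), (350,217) and (391,235), with the tray around (218,168). In the side view the discs are at (303,220), (294,267) and (285,324), with the tray top rim around (303,100) to (378,103). The pot, handle, torch and hinge stand to either side of the rack.

```bash
python3 - <<'E'
from h import *
from scipy.optimize import least_squares
def load(f): 
    z=np.load(f'pics/{f}.png.npz'); return dict(img=cv2.imread(f'pics/{f}.png'),intrinsics=z['K'],world_to_cam=z['T'])
S,D=load('s1'),load('d1')
def orange(c):
    h=cv2.cvtColor(c['img'],cv2.COLOR_BGR2HSV); m=cv2.inRange(h,(3,190,110),(16,255,255))
    n,l,s,ce=cv2.connectedComponentsWithStats(m); return [(ce[i].round(1),s[i].tolist()) for i in range(1,n) if s[i][4]>40]
A=orange(S);B=orange(D)
print(A);print(B)
def tri(a,b):
    r=least_squares(lambda p:np.r_[proj(S,p)-a,proj(D,p)-b],[600,200,100.]); return r.x.round(1),np.abs(r.fun).max().round(2)
a=[x[0] for x in A if x[1][4]<400 and x[0][0]>290];b=[x[0] for x in B if 270<x[0][0]<310 and x[0][1]>205]
a.sort(key=lambda p:p[0]);b.sort(key=lambda p:p[1])
for p,q in zip(a,b): print(tri(p,q))
print('rack')
for u,v in [(287,237),(321,240),(301,394),(257,388)]: print(ray(D['intrinsics'],D['world_to_cam'],u,v,22).round(1))
crop=lambda c,x,y,w,h:cv2.resize(c['img'][y:y+h,x:x+w],None,fx=4,fy=4,interpolation=cv2.INTER_CUBIC)
t=np.hstack([crop(S,165,115,105,105),crop(D,275,90,110,105)][:2]); t=cv2.resize(t,(800,int(t.shape[0]*800/t.shape[1])));cv2.imwrite('pics/tr.png',t);print(t.shape)
E
```

```text
[]
[(array([302.9, 218.6]), [295, 213, 16, 13, 106]), (array([294.5, 265.8]), [286, 259, 18, 15, 146]), (array([284.4, 323.9]), [275, 315, 20, 19, 265])]
rack
[559.1  17.3  22. ]
[492.2  14.5  22. ]
[498.9 313.1  22. ]
[563.7 314.4  22. ]
(390, 800, 3)
```

View pics/tr.png

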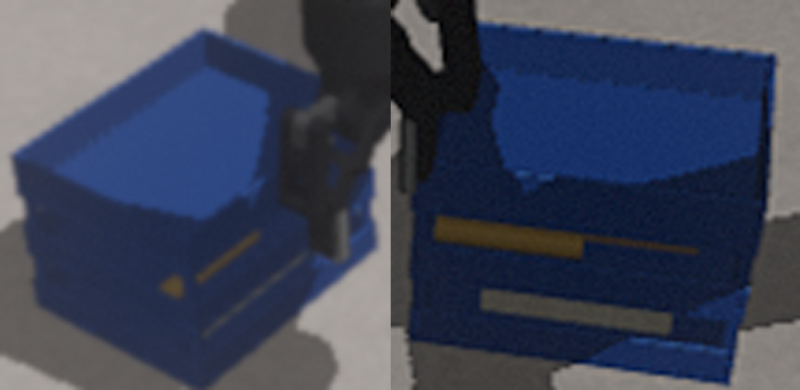

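The crops show the tray's top rim corners: scene view (220,122), (169,157) and (217,174), side view (378,105) and (377,145).

```bash
python3 - <<'E'
from h import *
from scipy.optimize import least_squares
def load(f): 
    z=np.load(f'pics/{f}.png.npz'); return dict(img=cv2.imread(f'pics/{f}.png'),intrinsics=z['K'],world_to_cam=z['T'])
S,D=load('s1'),load('d1')
h=cv2.cvtColor(S['img'],cv2.COLOR_BGR2HSV); print([h[p] for p in((201,313),(217,350),(235,391))])
m=cv2.inRange(h,(0,150,90),(18,255,255)); n,l,s,ce=cv2.connectedComponentsWithStats(m)
a=sorted([ce[i] for i in range(1,n) if 15<s[i][4]<400 and 300<ce[i][0]<400 and 190<ce[i][1]<245],key=lambda p:p[0]);print(a)
b=[(302.9,218.6),(294.5,265.8),(284.4,323.9)]
for p,q in zip(a,b):
    r=least_squares(lambda x:np.r_[proj(S,x)-p,proj(D,x)-q],[600,200,100.]); print(r.x.round(1),np.abs(r.fun).max().round(2))
for q in b: print(ray(D['intrinsics'],D['world_to_cam'],*q,125).round(1))
for u,v in [(219.6,122.5),(169,156.7),(217.4,173.6)]: print('S',ray(S['intrinsics'],S['world_to_cam'],u,v,136).round(1))
for u,v in [(378.3,104.8),(377,145),(298.5,96.7)]: print('D',ray(D['intrinsics'],D['world_to_cam'],u,v,136).round(1))
E
```

```text
[array([  9, 152, 154], dtype=uint8), array([ 10, 154, 154], dtype=uint8), array([ 10, 157, 154], dtype=uint8)]
[array([312.97777778, 200.        ]), array([350.43859649, 216.89473684]), array([390.92753623, 234.34782609])]
[528.3  61.7 126.5] 0.16
[530.5 161.5 124.5] 0.37
[532.3 261.8 124.5] 0.58
[528.4  60.6 125. ]
[530.6 162.4 125. ]
[532.4 262.8 125. ]
S [ 397.1 -317.8  136. ]
S [ 593.6 -324.7  136. ]
S [ 580.9 -178.5  136. ]
D [ 394.6 -315.3  136. ]
D [ 400.6 -158.2  136. ]
D [ 580.  -320.8  136. ]
```

Call:
servo_tool([
  {"x": -24,"y": 15,"z": -20,"hand": 0},
  {"x": -24,"y": 15,"z": -22,"hand": 0},
  {"x": -24,"y": 15,"z": -22,"hand": 0},
  {"x": -24,"y": 15,"z": -22,"hand": 0},
  {"hand": 0},
  {"hand": 0},
], newtons=20)

```text
invalid input
```

Call:
servo_tool([
  {"rx": 0,"ry": 0,"rz": 0,"x": -24,"y": 15,"z": -20,"hand": 0},
  {"rx": 0,"ry": 0,"rz": 0,"x": -24,"y": 15,"z": -22,"hand": 0},
  {"rx": 0,"ry": 0,"rz": 0,"x": -24,"y": 15,"z": -22,"hand": 0},
  {"rx": 0,"ry": 0,"rz": 0,"x": -24,"y": 15,"z": -22,"hand": 0},
  {"rx": 0,"ry": 0,"rz": 0,"x": 0,"y": 0,"z": 0,"hand": 0},
  {"rx": 0,"ry": 0,"rz": 0,"x": 0,"y": 0,"z": 0,"hand": 0},
], newtons=20)

```text
time: 0.9
position: [525.8, 60.8, 152.2]
tcp_rot: [[-1.0, 0.001, -0.002], [0.001, 1.0, -0.001], [0.002, -0.001, -1.0]]
wrist_force: [0.3, 0.4, 1.0]
gripper_width: 0.001
```

```bash
python3 - <<'E'
from h import *
a=snap('scene','s2.png');b=snap('side','d2.png')
f=lambda c,x,y:cv2.resize(c['img'][y:y+100,x:x+100],(400,400),interpolation=cv2.INTER_CUBIC)
cv2.imwrite('pics/c2.png',np.hstack([f(a,265,140),f(b,255,150)]))
print(read_state()['position'],read_state()['wrist_force'])
E
```

```text
[525.81281043  60.6000162  152.11320356] [-0.38498535 -1.05918451 -0.26497306]
```

View pics/c2.png

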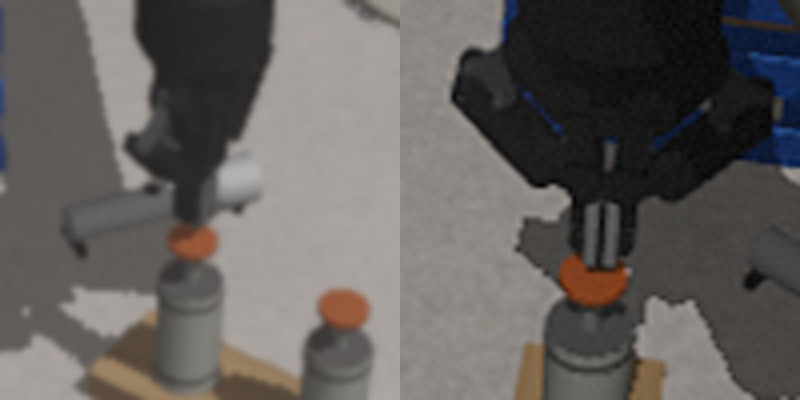

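The crops show the shut fingertips just above the first disc: scene (193,215) against disc (193,242), side (602,265) against disc (593,280). They need about 3 mm more in +x.

Call:
servo_tool([
  {"rx": 0,"ry": 0,"rz": 0,"x": 3,"y": 1,"z": -8,"hand": 0},
  {"rx": 0,"ry": 0,"rz": 0,"x": 0,"y": 0,"z": -4,"hand": 0},
  {"rx": 0,"ry": 0,"rz": 0,"x": 0,"y": 0,"z": -3,"hand": 0},
  {"rx": 0,"ry": 0,"rz": 0,"x": 0,"y": 0,"z": -3,"hand": 0},
])

```text
time: 1.5
position: [531.1, 61.2, 134.2]
tcp_rot: [[-1.0, 0.004, 0.0], [0.004, 1.0, 0.0], [-0.0, 0.0, -1.0]]
wrist_force: [-0.5, -0.5, 1.8]
gripper_width: 0.001
```

Call:
servo_tool([
  {"rx": 0,"ry": 0,"rz": 0,"x": 0,"y": 0,"z": -3,"hand": 0},
  {"rx": 0,"ry": 0,"rz": 0,"x": 0,"y": 0,"z": -3,"hand": 0},
])

```text
time: 1.75
position: [531.1, 61.2, 128.1]
tcp_rot: [[-1.0, 0.004, 0.001], [0.004, 1.0, 0.0], [-0.001, 0.0, -1.0]]
wrist_force: [-0.3, -0.4, 2.2]
gripper_width: 0.001
```

Call:
servo_tool([
  {"rx": 0,"ry": 0,"rz": 0,"x": 0,"y": 0,"z": -2,"hand": 0},
])

```text
time: 1.88
position: [531.1, 61.2, 125.9]
tcp_rot: [[-1.0, 0.004, 0.001], [0.004, 1.0, 0.0], [-0.001, 0.0, -1.0]]
wrist_force: [-1.1, -0.2, 1.3]
gripper_width: 0.001
```

Call:
servo_tool([
  {"rx": 0,"ry": 0,"rz": 0,"x": 0,"y": 0,"z": -2,"hand": 0},
])

```text
time: 2.0
position: [531.0, 61.3, 123.8]
tcp_rot: [[-1.0, 0.003, 0.001], [0.003, 1.0, 0.0], [-0.001, 0.0, -1.0]]
wrist_force: [-0.5, -0.3, 1.7]
gripper_width: 0.002
```

Call:
servo_tool([
  {"rx": 0,"ry": 0,"rz": 0,"x": 0,"y": 0,"z": -1,"hand": 0},
])

```text
time: 2.12
position: [531.0, 61.3, 122.7]
tcp_rot: [[-1.0, 0.003, 0.0], [0.003, 1.0, 0.0], [-0.0, 0.0, -1.0]]
wrist_force: [-0.5, 0.7, 1.7]
gripper_width: 0.0
```

Call:
servo_tool([
  {"rx": 0,"ry": 0,"rz": 0,"x": 0,"y": 0,"z": -2,"hand": 0},
  {"rx": 0,"ry": 0,"rz": 0,"x": 0,"y": 0,"z": -2,"hand": 0},
])

```text
time: 2.38
position: [531.0, 61.3, 118.6]
tcp_rot: [[-1.0, 0.003, 0.001], [0.003, 1.0, 0.0], [-0.001, 0.0, -1.0]]
wrist_force: [-1.2, -0.1, 2.0]
gripper_width: 0.002
```

Call:
servo_tool([
  {"rx": 0,"ry": 0,"rz": 0,"x": 0,"y": 0,"z": -1,"hand": 0},
  {"rx": 0,"ry": 0,"rz": 0,"x": 0,"y": 0,"z": -1,"hand": 0},
])

```text
time: 2.62
position: [531.0, 61.3, 116.3]
tcp_rot: [[-1.0, 0.003, 0.0], [0.003, 1.0, 0.0], [-0.0, 0.0, -1.0]]
wrist_force: [-0.7, 0.6, 2.0]
gripper_width: 0.002
```

Call:
servo_tool([
  {"rx": 0,"ry": 0,"rz": 0,"x": 0,"y": 0,"z": -1,"hand": 0},
])

```text
time: 2.75
position: [531.0, 61.3, 115.4]
tcp_rot: [[-1.0, 0.003, 0.001], [0.003, 1.0, 0.0], [-0.001, 0.0, -1.0]]
wrist_force: [-2.4, 0.6, 3.6]
gripper_width: 0.002
```

Call:
servo_tool([
  {"rx": 0,"ry": 0,"rz": 0,"x": 0,"y": 0,"z": -1,"hand": 0},
])

```text
time: 2.88
position: [531.3, 61.3, 114.7]
tcp_rot: [[-1.0, 0.003, 0.001], [0.003, 1.0, 0.0], [-0.001, 0.0, -1.0]]
wrist_force: [-1.1, -0.1, 5.9]
gripper_width: 0.001
```

Call:
servo_tool([
  {"rx": 0,"ry": 0,"rz": 0,"x": 0,"y": 0,"z": -1,"hand": 0},
])

```text
time: 3.0
position: [531.6, 61.3, 114.3]
tcp_rot: [[-1.0, 0.003, 0.002], [0.003, 1.0, 0.0], [-0.002, 0.0, -1.0]]
wrist_force: [-2.3, 0.1, 6.1]
gripper_width: -0.003
```

Call:
servo_tool([
  {"rx": 0,"ry": 0,"rz": 0,"x": 0,"y": 0,"z": -1,"hand": 0},
])

```text
time: 3.12
position: [532.1, 61.4, 114.1]
tcp_rot: [[-1.0, 0.002, 0.003], [0.002, 1.0, 0.0], [-0.003, 0.0, -1.0]]
wrist_force: [-1.5, -0.1, 6.7]
gripper_width: 0.003
```

Call:
servo_tool([
  {"rx": 0,"ry": 0,"rz": 0,"x": 0,"y": 0,"z": 10,"hand": 0},
  {"rx": 0,"ry": 0,"rz": 0,"x": 0,"y": 0,"z": 30,"hand": 0},
  {"rx": 0,"ry": 0,"rz": 0,"x": 0,"y": 35,"z": 0,"hand": 0},
  {"rx": 0,"ry": 0,"rz": 0,"x": 0,"y": 35,"z": 0,"hand": 0},
  {"rx": 0,"ry": 0,"rz": 0,"x": 0,"y": 30,"z": 0,"hand": 0},
  {"rx": 0,"ry": 0,"rz": 0,"x": 0,"y": 0,"z": 0,"hand": 0},
])

```text
time: 3.88
position: [532.3, 163.8, 156.2]
tcp_rot: [[-1.0, 0.005, 0.005], [0.005, 1.0, 0.002], [-0.005, 0.002, -1.0]]
wrist_force: [0.0, -0.2, 0.4]
gripper_width: 0.001
```

Call:
servo_tool([
  {"rx": 0,"ry": -0.3,"rz": 0,"x": -1,"y": -2,"z": -10,"hand": 0},
  {"rx": 0,"ry": 0,"rz": 0,"x": 0,"y": 0,"z": -5,"hand": 0},
  {"rx": 0,"ry": 0,"rz": 0,"x": 0,"y": 0,"z": -4,"hand": 0},
  {"rx": 0,"ry": 0,"rz": 0,"x": 0,"y": 0,"z": -3,"hand": 0},
])

```text
time: 4.38
position: [531.3, 159.7, 133.1]
tcp_rot: [[-1.0, 0.007, 0.011], [0.007, 1.0, 0.002], [-0.011, 0.002, -1.0]]
wrist_force: [-0.5, -0.4, 2.2]
gripper_width: 0.002
```

Call:
servo_tool([
  {"rx": 0,"ry": 0,"rz": 0,"x": 0,"y": 0,"z": -2,"hand": 0},
  {"rx": 0,"ry": 0,"rz": 0,"x": 0,"y": 0,"z": -2,"hand": 0},
])

```text
time: 4.62
position: [531.7, 159.5, 129.2]
tcp_rot: [[-1.0, 0.008, 0.011], [0.008, 1.0, 0.003], [-0.011, 0.003, -1.0]]
wrist_force: [0.2, 1.5, 1.9]
gripper_width: -0.003
```

Call:
servo_tool([
  {"rx": 0,"ry": 0,"rz": 0,"x": 0,"y": 0,"z": -1.5,"hand": 0},
])

```text
time: 4.75
position: [531.7, 159.5, 127.7]
tcp_rot: [[-1.0, 0.008, 0.012], [0.008, 1.0, 0.003], [-0.012, 0.003, -1.0]]
wrist_force: [-0.1, 0.7, 1.1]
gripper_width: 0.001
```

Call:
servo_tool([
  {"rx": 0,"ry": 0,"rz": 0,"x": 0,"y": 0,"z": -1,"hand": 0},
])

```text
time: 4.88
position: [531.7, 159.6, 126.6]
tcp_rot: [[-1.0, 0.008, 0.012], [0.008, 1.0, 0.003], [-0.011, 0.003, -1.0]]
wrist_force: [0.0, 0.9, 3.1]
gripper_width: -0.002
```

Call:
servo_tool([
  {"rx": 0,"ry": 0.6,"rz": 0,"x": 0,"y": 0,"z": -1.5,"hand": 0},
])

```text
time: 5.0
position: [531.6, 159.7, 125.2]
tcp_rot: [[-1.0, 0.007, 0.001], [0.007, 1.0, 0.003], [-0.001, 0.003, -1.0]]
wrist_force: [-0.6, -0.4, 1.9]
gripper_width: -0.002
```

Call:
servo_tool([
  {"rx": 0,"ry": 0,"rz": 0,"x": 0,"y": 0,"z": -1.5,"hand": 0},
])

```text
time: 5.12
position: [531.8, 159.7, 123.6]
tcp_rot: [[-1.0, 0.007, 0.001], [0.007, 1.0, 0.003], [-0.001, 0.003, -1.0]]
wrist_force: [-0.7, 0.2, 1.9]
gripper_width: 0.001
```

Call:
servo_tool([
  {"rx": 0,"ry": 0,"rz": 0,"x": 0,"y": 0,"z": -1.5,"hand": 0},
])

```text
time: 5.25
position: [531.8, 159.8, 122.0]
tcp_rot: [[-1.0, 0.007, 0.0], [0.007, 1.0, 0.003], [-0.0, 0.003, -1.0]]
wrist_force: [-0.7, 1.2, 1.4]
gripper_width: -0.0
```

Sound. On to the stop.

Call:
servo_tool([
  {"rx": 0,"ry": 0,"rz": 0,"x": 0,"y": 0,"z": -2,"hand": 0},
  {"rx": 0,"ry": 0,"rz": 0,"x": 0,"y": 0,"z": -2,"hand": 0},
  {"rx": 0,"ry": 0,"rz": 0,"x": 0,"y": 0,"z": -1.5,"hand": 0},
])

```text
time: 5.62
position: [531.7, 159.7, 116.0]
tcp_rot: [[-1.0, 0.007, 0.0], [0.007, 1.0, 0.003], [-0.0, 0.003, -1.0]]
wrist_force: [-1.3, 0.8, 2.1]
gripper_width: -0.0
```

Call:
servo_tool([
  {"rx": 0,"ry": 0,"rz": 0,"x": 0,"y": 0,"z": -1,"hand": 0},
  {"rx": 0,"ry": 0,"rz": 0,"x": 0,"y": 0,"z": -1,"hand": 0},
])

```text
time: 5.88
position: [532.1, 159.9, 114.6]
tcp_rot: [[-1.0, 0.007, 0.001], [0.007, 1.0, 0.003], [-0.001, 0.003, -1.0]]
wrist_force: [-1.8, 1.0, 5.2]
gripper_width: 0.001
```

Call:
servo_tool([
  {"rx": 0,"ry": 0,"rz": 0,"x": 0,"y": 0,"z": -1,"hand": 0},
  {"rx": 0,"ry": 0,"rz": 0,"x": 0,"y": 0,"z": -1,"hand": 0},
])

```text
time: 6.12
position: [532.7, 160.1, 114.1]
tcp_rot: [[-1.0, 0.006, 0.003], [0.006, 1.0, 0.003], [-0.003, 0.003, -1.0]]
wrist_force: [-1.5, -0.4, 7.2]
gripper_width: -0.005
```

Call:
servo_tool([
  {"rx": 0,"ry": 0,"rz": 0,"x": 0,"y": 0,"z": 10,"hand": 0},
  {"rx": 0,"ry": 0,"rz": 0,"x": 0,"y": 0,"z": 28,"hand": 0},
  {"rx": 0,"ry": 0,"rz": 0,"x": 0,"y": 35,"z": 0,"hand": 0},
  {"rx": 0,"ry": 0,"rz": 0,"x": 0,"y": 35,"z": 0,"hand": 0},
  {"rx": 0,"ry": 0,"rz": 0,"x": 0,"y": 30,"z": 0,"hand": 0},
  {"rx": 0,"ry": 0,"rz": 0,"x": 0,"y": 0,"z": 0,"hand": 0},
])

```text
time: 6.88
position: [531.7, 260.9, 153.3]
tcp_rot: [[-1.0, 0.009, 0.001], [0.009, 1.0, 0.002], [-0.001, 0.002, -1.0]]
wrist_force: [-0.4, -0.8, -0.8]
gripper_width: 0.0
```

Call:
servo_tool([
  {"rx": 0,"ry": 0,"rz": 0,"x": 1,"y": 1,"z": -9,"hand": 0},
  {"rx": 0,"ry": 0,"rz": 0,"x": 0,"y": 0,"z": -4,"hand": 0},
  {"rx": 0,"ry": 0,"rz": 0,"x": 0,"y": 0,"z": -3,"hand": 0},
  {"rx": 0,"ry": 0,"rz": 0,"x": 0,"y": 0,"z": -1,"hand": 0},
])

```text
time: 7.38
position: [532.8, 259.7, 135.4]
tcp_rot: [[-1.0, 0.011, 0.0], [0.011, 1.0, 0.002], [-0.0, 0.002, -1.0]]
wrist_force: [-0.6, -0.1, 0.6]
gripper_width: -0.001
```

Call:
servo_tool([
  {"rx": 0,"ry": 0,"rz": 0,"x": 0,"y": 0,"z": -1,"hand": 0},
  {"rx": 0,"ry": 0,"rz": 0,"x": 0,"y": 0,"z": -1,"hand": 0},
])

```text
time: 7.62
position: [533.1, 259.6, 133.9]
tcp_rot: [[-1.0, 0.012, 0.001], [0.012, 1.0, 0.002], [-0.001, 0.002, -1.0]]
wrist_force: [-0.6, 0.6, 1.2]
gripper_width: -0.001
```

Call:
servo_tool([
  {"rx": 0,"ry": 0,"rz": 0,"x": 0,"y": 0,"z": -1,"hand": 0},
])

```text
time: 7.75
position: [533.1, 259.6, 133.0]
tcp_rot: [[-1.0, 0.012, 0.001], [0.012, 1.0, 0.003], [-0.001, 0.003, -1.0]]
wrist_force: [-0.2, 1.0, 1.6]
gripper_width: -0.001
```

Call:
servo_tool([
  {"rx": 0,"ry": 0,"rz": 0,"x": 0,"y": 0,"z": -1,"hand": 0},
])

```text
time: 7.88
position: [533.1, 259.7, 132.1]
tcp_rot: [[-1.0, 0.012, 0.001], [0.012, 1.0, 0.003], [-0.001, 0.003, -1.0]]
wrist_force: [-1.2, 0.9, 1.8]
gripper_width: -0.002
```

Call:
servo_tool([
  {"rx": 0,"ry": 0,"rz": 0,"x": 0,"y": 0,"z": -1,"hand": 0},
  {"rx": 0,"ry": 0,"rz": 0,"x": 0,"y": 0,"z": -1,"hand": 0},
])

```text
time: 8.12
position: [533.3, 259.9, 130.3]
tcp_rot: [[-1.0, 0.012, 0.002], [0.012, 1.0, 0.003], [-0.002, 0.003, -1.0]]
wrist_force: [-0.6, 1.2, 4.9]
gripper_width: -0.002
```

Call:
servo_tool([
  {"rx": 0,"ry": 0,"rz": 0,"x": 0,"y": 0,"z": -1,"hand": 0},
])

```text
time: 8.25
position: [533.5, 260.1, 129.7]
tcp_rot: [[-1.0, 0.011, 0.003], [0.011, 1.0, 0.003], [-0.003, 0.003, -1.0]]
wrist_force: [-1.2, 0.6, 5.5]
gripper_width: -0.002
```

Call:
servo_tool([
  {"rx": 0,"ry": 0,"rz": 0,"x": 0,"y": 0,"z": -1,"hand": 0},
])

```text
time: 8.38
position: [533.8, 260.2, 129.4]
tcp_rot: [[-1.0, 0.011, 0.004], [0.011, 1.0, 0.003], [-0.004, 0.004, -1.0]]
wrist_force: [-1.3, 0.3, 6.3]
gripper_width: -0.001
```

Call:
servo_tool([
  {"rx": 0,"ry": 0,"rz": 0,"x": 0,"y": 0,"z": 10,"hand": 0},
  {"rx": 0,"ry": 0.2,"rz": 0,"x": -1,"y": 0,"z": 45,"hand": 85},
  {"rx": 0,"ry": 0,"rz": 0,"x": 0,"y": 2,"z": 45,"hand": 85},
  {"rx": 0,"ry": 0,"rz": 0,"x": 0,"y": 0,"z": 0,"hand": 85},
])

```text
time: 8.88
position: [531.5, 260.7, 230.9]
tcp_rot: [[-1.0, 0.012, -0.004], [0.012, 1.0, 0.0], [0.004, 0.0, -1.0]]
wrist_force: [-0.1, 0.3, -0.9]
gripper_width: 0.635
```

```bash
cat > m.py <<'E'
from h import *
import sys
from scipy.optimize import least_squares
t=sys.argv[1]
S=snap('scene',f's{t}.png');D=snap('side',f'd{t}.png')
def det(c,lo,bx):
    h=cv2.cvtColor(c['img'],cv2.COLOR_BGR2HSV); m=cv2.inRange(h,lo,(18,255,255)); n,l,s,ce=cv2.connectedComponentsWithStats(m)
    return [ce[i] for i in range(1,n) if s[i][4]>15 and bx[0]<ce[i][0]<bx[1] and bx[2]<ce[i][1]<bx[3]]
a=sorted(det(S,(0,150,90),(300,400,190,255)),key=lambda p:p[0]);b=sorted(det(D,(3,190,110),(265,315,205,350)),key=lambda p:p[1])
print(np.round(a,1),np.round(b,1))
for p,q in zip(a,b):
    r=least_squares(lambda x:np.r_[proj(S,x)-p,proj(D,x)-q],[600,200,100.]); print(r.x.round(1),np.abs(r.fun).max().round(2))
st=read_state();print(st['position'],st['wrist_force'],st['gripper_width'],st['time'])
f=lambda c,x,y:cv2.resize(c['img'][y:y+150,x:x+130],(390,450),interpolation=cv2.INTER_CUBIC)
cv2.imwrite(f'pics/m{t}.png',np.hstack([f(S,290,150),f(D,235,210)]))
E
python3 m.py 3
```

```text
[[349.4 224.8]
 [390.3 237.6]] [[294.  275.7]
 [284.3 327.5]]
[530.2 161.5  99.3] 0.61
[532.2 261.7 114.5] 0.59
[529.60466296 259.52589623 226.78975389] [-0.89263094 -0.02265292  0.0413232 ] 0.8058886823908591 8.975
```

View pics/m3.png

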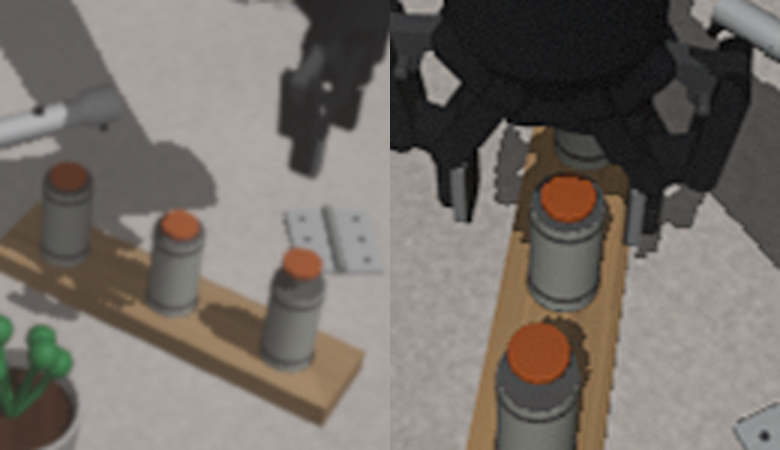

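The crops show the first two discs down on their barrels (side view, second at (568,197) in the crop). The third stands clearly proud, at scene crop (302,264) and about 15 mm above home, so near 11 mm in. Next is grasping the third.

Call:
servo_tool([
  {"rx": 0,"ry": 0,"rz": 0.6,"x": 2.5,"y": 2,"z": -30,"hand": 85},
  {"rx": 0,"ry": 0,"rz": 0,"x": 0,"y": 0,"z": -20,"hand": 85},
  {"rx": 0,"ry": 0,"rz": 0,"x": 0,"y": 0,"z": 0,"hand": 85},
])

```text
time: 9.35
position: [530.0, 259.7, 171.4]
tcp_rot: [[-1.0, 0.003, -0.018], [0.003, 1.0, -0.009], [0.018, -0.009, -1.0]]
wrist_force: [-0.3, 0.3, 0.3]
gripper_width: 0.998
```

Call:
servo_tool([
  {"rx": 0.5,"ry": -1,"rz": 0,"x": 2,"y": 2,"z": -20,"hand": 85},
  {"rx": 0,"ry": 0,"rz": 0,"x": 0,"y": 0,"z": -10,"hand": 85},
  {"rx": 0,"ry": 0,"rz": 0,"x": 0,"y": 0,"z": 0,"hand": 85},
])

```text
time: 9.72
position: [532.2, 261.4, 140.6]
tcp_rot: [[-1.0, 0.003, -0.001], [0.003, 1.0, -0.001], [0.001, -0.001, -1.0]]
wrist_force: [-0.5, 0.2, 0.4]
gripper_width: 0.995
```

Call:
servo_tool([
  {"rx": 0,"ry": 0,"rz": 0,"x": 0,"y": 0,"z": -20,"hand": 85},
  {"rx": 0,"ry": 0,"rz": 0,"x": 0,"y": 0,"z": -20,"hand": 85},
  {"rx": 0,"ry": 0,"rz": 0,"x": 0,"y": 0,"z": -15,"hand": 85},
  {"rx": 0,"ry": 0,"rz": 0,"x": 0,"y": 0,"z": -8,"hand": 85},
  {"rx": 0,"ry": 0,"rz": 0,"x": 0,"y": 0,"z": 0,"hand": 85},
])

```text
time: 10.35
position: [535.1, 263.2, 80.2]
tcp_rot: [[-1.0, 0.001, 0.006], [0.001, 1.0, 0.003], [-0.006, 0.003, -1.0]]
wrist_force: [-0.1, -0.6, 0.5]
gripper_width: 0.993
```

Call:
servo_tool([
  {"rx": -0.1,"ry": 0.3,"rz": 0,"x": -2.5,"y": -1.5,"z": -2,"hand": 85},
  {"rx": 0,"ry": 0,"rz": 0,"x": 0,"y": 0,"z": 0,"hand": 60},
  {"rx": 0,"ry": 0,"rz": 0,"x": 0,"y": 0,"z": 0,"hand": 45},
  {"rx": 0,"ry": 0,"rz": 0,"x": 0,"y": 0,"z": 0,"hand": 45},
], newtons=35)

```text
time: 10.85
position: [533.3, 262.3, 80.0]
tcp_rot: [[-1.0, 0.001, 0.003], [0.001, 1.0, 0.003], [-0.003, 0.003, -1.0]]
wrist_force: [-0.6, -0.5, -0.3]
gripper_width: 0.528
```

Call:
servo_tool([
  {"rx": 0,"ry": 0,"rz": 0,"x": 0,"y": 0,"z": 0,"hand": 30},
  {"rx": 0,"ry": 0,"rz": 0,"x": 0,"y": 0,"z": 0,"hand": 30},
  {"rx": 0,"ry": 0,"rz": 0,"x": 0,"y": 0,"z": 0,"hand": 30},
  {"rx": 0,"ry": 0,"rz": 0,"x": 0,"y": 0,"z": 0,"hand": 30},
])

```text
time: 11.35
position: [533.3, 262.4, 80.2]
tcp_rot: [[-1.0, 0.001, 0.004], [0.001, 1.0, 0.003], [-0.004, 0.003, -1.0]]
wrist_force: [-0.8, -0.3, 1.0]
gripper_width: 0.453
```

Call:
servo_tool([
  {"rx": 0,"ry": 0,"rz": 0,"x": 0,"y": 0,"z": 6,"hand": 30},
  {"rx": 0,"ry": 0,"rz": 0,"x": 0,"y": 0,"z": 8,"hand": 30},
  {"rx": 0,"ry": 0,"rz": 0,"x": 0,"y": 0,"z": 15,"hand": 30},
  {"rx": 0,"ry": 0,"rz": 0,"x": 0,"y": 0,"z": 30,"hand": 30},
  {"rx": 0,"ry": 0,"rz": 0,"x": 0,"y": 0,"z": 40,"hand": 30},
  {"rx": 0,"ry": 0,"rz": 0,"x": 0,"y": 0,"z": 40,"hand": 30},
  {"rx": 0,"ry": 0,"rz": 0,"x": 0,"y": 0,"z": 30,"hand": 30},
  {"rx": 0,"ry": 0,"rz": 0,"x": 0,"y": 0,"z": 0,"hand": 30},
])

```text
time: 12.35
position: [531.3, 260.7, 258.3]
tcp_rot: [[-1.0, 0.002, 0.003], [0.002, 1.0, 0.003], [-0.003, 0.003, -1.0]]
wrist_force: [0.1, 0.1, -3.1]
gripper_width: 0.452
```

```bash
python3 - <<'E'
from h import *
a=snap('scene','s4.png');b=snap('side','d4.png')
f=lambda c,x,y:cv2.resize(c['img'][y:y+200,x:x+200],(400,400))
cv2.imwrite('pics/c4.png',np.hstack([f(a,290,80),f(b,150,80)])); s=read_state();print(s['position'],s['gripper_width'],s['wrist_force'],s['joint_positions'])
E
```

```text
[529.68806304 259.80425288 254.45516302] 0.444388063194537 [-0.39366866 -0.02252937 -3.77783511] [ 0.72929597  0.31865378 -0.05914905 -0.00212208 -1.19587981 -0.73098992]
```

View pics/c4.png

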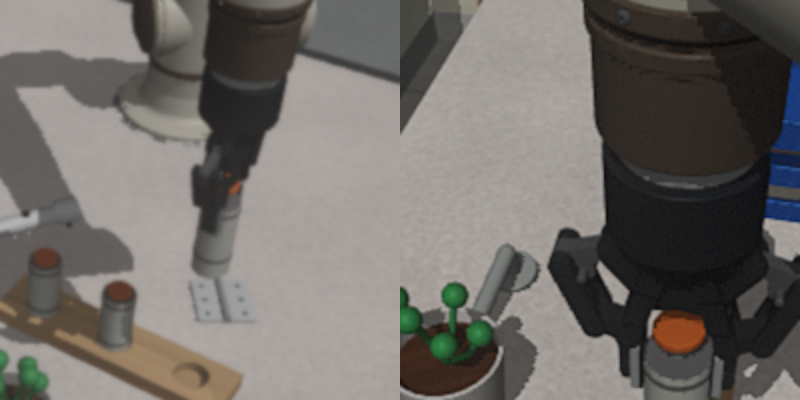

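The crops show the dispenser held upright between the fingers, disc still proud, over its empty well at (190,375). The other two stand in the rack. Now carrying it across to the tray.

Call:
servo_tool([
  {"rx": 0,"ry": 0,"rz": 0,"x": -1,"y": -15,"z": 3,"hand": 30},
  {"rx": 0,"ry": 0,"rz": 0,"x": -2,"y": -28,"z": 0,"hand": 30},
  {"rx": 0,"ry": 0,"rz": 0,"x": -2,"y": -28,"z": 0,"hand": 30},
  {"rx": 0,"ry": 0,"rz": 0,"x": -2,"y": -28,"z": 0,"hand": 30},
  {"rx": 0,"ry": 0,"rz": 0,"x": -2,"y": -28,"z": 0,"hand": 30},
  {"rx": 0,"ry": 0,"rz": 0,"x": -2,"y": -28,"z": 0,"hand": 30},
  {"rx": 0,"ry": 0,"rz": 0,"x": -2,"y": -28,"z": 0,"hand": 30},
  {"rx": 0,"ry": 0,"rz": 0,"x": -2,"y": -28,"z": 0,"hand": 30},
  {"rx": 0,"ry": 0,"rz": 0,"x": -2,"y": -28,"z": 0,"hand": 30},
  {"rx": 0,"ry": 0,"rz": 0,"x": -2,"y": -15,"z": 0,"hand": 30},
  {"rx": 0,"ry": 0,"rz": 0,"x": 0,"y": 0,"z": 0,"hand": 30},
])

```text
time: 13.82
position: [497.9, -19.5, 246.1]
tcp_rot: [[-1.0, 0.012, -0.028], [0.012, 1.0, -0.012], [0.028, -0.012, -1.0]]
wrist_force: [-0.2, 0.4, -2.0]
gripper_width: 0.452
```

Call:
servo_tool([
  {"rx": 0.7,"ry": -1.6,"rz": 0,"x": 1,"y": -15,"z": 10,"hand": 30},
  {"rx": 0,"ry": 0,"rz": 0,"x": 0,"y": -25,"z": 3,"hand": 30},
  {"rx": 0,"ry": 0,"rz": 0,"x": 0,"y": -28,"z": 0,"hand": 30},
  {"rx": 0,"ry": 0,"rz": 0,"x": 0,"y": -28,"z": 0,"hand": 30},
  {"rx": 0,"ry": 0,"rz": 0,"x": 0,"y": -28,"z": 0,"hand": 30},
  {"rx": 0,"ry": 0,"rz": 0,"x": 0,"y": -28,"z": 0,"hand": 30},
  {"rx": 0,"ry": 0,"rz": 0,"x": 0,"y": -28,"z": 0,"hand": 30},
  {"rx": 0,"ry": 0,"rz": 0,"x": 0,"y": -20,"z": 0,"hand": 30},
  {"rx": 0,"ry": 0,"rz": 0,"x": 0,"y": -10,"z": 0,"hand": 30},
  {"rx": 0,"ry": 0,"rz": 0,"x": 0,"y": 0,"z": 0,"hand": 30},
])

```text
time: 15.08
position: [499.3, -236.9, 264.8]
tcp_rot: [[-1.0, 0.004, 0.014], [0.004, 1.0, 0.0], [-0.014, 0.0, -1.0]]
wrist_force: [-0.8, -0.5, -1.8]
gripper_width: 0.449
```

Call:
servo_tool([
  {"rx": 0,"ry": 0.8,"rz": 0,"x": -2,"y": -4,"z": -15,"hand": 30},
  {"rx": 0,"ry": 0,"rz": 0,"x": 0,"y": 0,"z": -20,"hand": 30},
  {"rx": 0,"ry": 0,"rz": 0,"x": 0,"y": 0,"z": -20,"hand": 30},
  {"rx": 0,"ry": 0,"rz": 0,"x": 0,"y": 0,"z": -8,"hand": 30},
  {"rx": 0,"ry": 0,"rz": 0,"x": 0,"y": 0,"z": 0,"hand": 30},
])

```text
time: 15.7
position: [496.4, -238.2, 197.3]
tcp_rot: [[-1.0, -0.0, -0.004], [-0.0, 1.0, 0.002], [0.004, 0.002, -1.0]]
wrist_force: [0.5, 0.1, -2.8]
gripper_width: 0.447
```

Call:
servo_tool([
  {"rx": 0,"ry": 0,"rz": 0,"x": 0,"y": 0,"z": -6,"hand": 30},
  {"rx": 0,"ry": 0,"rz": 0,"x": 0,"y": 0,"z": -4,"hand": 30},
  {"rx": 0,"ry": 0,"rz": 0,"x": 0,"y": 0,"z": -2,"hand": 30},
  {"rx": 0,"ry": 0,"rz": 0,"x": 0,"y": 0,"z": -1,"hand": 30},
])

```text
time: 16.2
position: [497.5, -238.3, 185.2]
tcp_rot: [[-1.0, -0.001, -0.0], [-0.001, 1.0, 0.001], [0.0, 0.001, -1.0]]
wrist_force: [-0.1, 0.0, -1.4]
gripper_width: 0.445
```

Call:
servo_tool([
  {"rx": 0,"ry": 0,"rz": 0,"x": 0,"y": 0,"z": -1.5,"hand": 30},
  {"rx": 0,"ry": 0,"rz": 0,"x": 0,"y": 0,"z": -1,"hand": 30},
])

```text
time: 16.45
position: [497.7, -238.4, 182.9]
tcp_rot: [[-1.0, -0.001, 0.0], [-0.001, 1.0, 0.0], [-0.0, 0.0, -1.0]]
wrist_force: [0.5, -0.0, -1.9]
gripper_width: 0.453
```

Call:
servo_tool([
  {"rx": 0,"ry": 0,"rz": 0,"x": 0,"y": 0,"z": -2,"hand": 30},
  {"rx": 0,"ry": 0,"rz": 0,"x": 0,"y": 0,"z": -1.5,"hand": 30},
])

```text
time: 16.7
position: [497.8, -238.5, 179.3]
tcp_rot: [[-1.0, -0.001, 0.001], [-0.001, 1.0, 0.0], [-0.001, 0.0, -1.0]]
wrist_force: [0.3, -0.6, -1.9]
gripper_width: 0.45
```

Call:
servo_tool([
  {"rx": 0,"ry": 0,"rz": 0,"x": 0,"y": 0,"z": -1,"hand": 30},
])

```text
time: 16.82
position: [497.7, -238.5, 178.2]
tcp_rot: [[-1.0, -0.001, 0.001], [-0.001, 1.0, 0.0], [-0.001, 0.0, -1.0]]
wrist_force: [0.1, 0.1, -2.1]
gripper_width: 0.452
```

Call:
servo_tool([
  {"rx": 0,"ry": 0,"rz": 0,"x": 0,"y": 0,"z": -1,"hand": 30},
])

```text
time: 16.95
position: [497.8, -238.6, 177.2]
tcp_rot: [[-1.0, -0.001, 0.001], [-0.001, 1.0, 0.0], [-0.001, 0.0, -1.0]]
wrist_force: [-1.6, 0.3, 2.1]
gripper_width: 0.449
```

Touchdown: the force swung from −2 to +2 N. Release and rise.

Call:
servo_tool([
  {"rx": 0,"ry": 0,"rz": 0,"x": 0,"y": 0,"z": 0,"hand": 50},
  {"rx": 0,"ry": 0,"rz": 0,"x": 0,"y": 0,"z": 0,"hand": 65},
  {"rx": 0,"ry": 0,"rz": 0,"x": 0,"y": 0,"z": 0,"hand": 85},
  {"rx": 0,"ry": 0,"rz": 0,"x": 0,"y": 0,"z": 0,"hand": 85},
  {"rx": 0,"ry": 0,"rz": 0,"x": 0,"y": 0,"z": 8,"hand": 85},
  {"rx": 0,"ry": 0,"rz": 0,"x": 0,"y": 0,"z": 20,"hand": 85},
  {"rx": 0,"ry": 0,"rz": 0,"x": 0,"y": 0,"z": 30,"hand": 85},
  {"rx": 0,"ry": 0,"rz": 0,"x": 0,"y": 0,"z": 40,"hand": 85},
  {"rx": 0,"ry": 0,"rz": 0,"x": -10,"y": 40,"z": 30,"hand": 85},
  {"rx": 0,"ry": 0,"rz": 0,"x": -10,"y": 40,"z": 0,"hand": 85},
  {"rx": 0,"ry": 0,"rz": 0,"x": -10,"y": 40,"z": 0,"hand": 85},
  {"rx": 0,"ry": 0,"rz": 0,"x": 0,"y": 0,"z": 0,"hand": 85},
])

```text
time: 18.45
position: [468.2, -116.6, 315.7]
tcp_rot: [[-1.0, -0.0, 0.01], [-0.0, 1.0, -0.002], [-0.01, -0.002, -1.0]]
wrist_force: [0.1, -0.5, 0.5]
gripper_width: 0.994
```

```bash
python3 m.py 5; python3 - <<'E'
from h import *
a=cv2.imread('pics/s5.png');b=cv2.imread('pics/d5.png')
f=lambda c,x,y:cv2.resize(c[y:y+270,x:x+270],(400,400),interpolation=cv2.INTER_CUBIC)
cv2.imwrite('pics/c5.png',np.hstack([f(a,150,60),f(b,190,70)]))
E
```

```text
[[312.4 208.2]
 [349.4 224.8]] [[302.1 228.8]
 [294.  275.3]]
[528.2  61.4 100.4] 0.31
[530.3 161.3  99.7] 0.5
[ 468.7820879  -118.11525639  315.13968698] [ 0.054841   -0.29848682  0.81947825] 0.9952604234738378 18.55
```

View pics/c5.png

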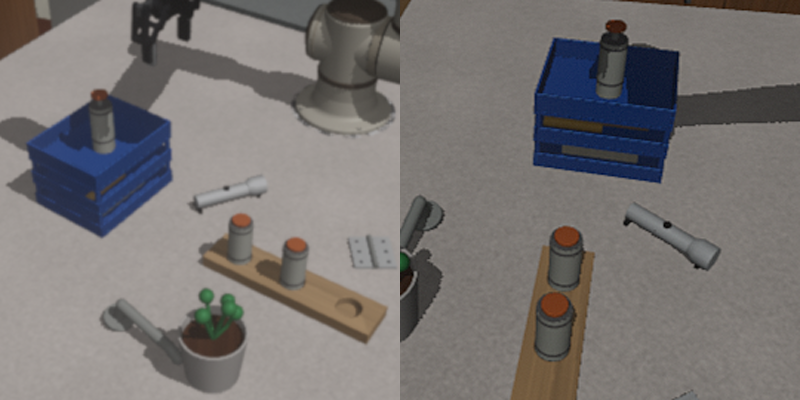

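The crops show the jammed dispenser standing upright near the tray's middle, disc at scene (99,96) and side (616,26). The other two have their discs down in the rack, and the bystanders look unmoved. Its plunger depth gets one numeric check before handing in.

```bash
python3 - <<'E'
from h import *
from scipy.optimize import least_squares
def load(f): 
    z=np.load(f'pics/{f}.png.npz'); return dict(img=cv2.imread(f'pics/{f}.png'),intrinsics=z['K'],world_to_cam=z['T'])
S,D=load('s5'),load('d5'); P=[]
for c,(u,v) in((S,(217,125)),(D,(336,88))):
    o=c['img'][v-12:v+13,u-12:u+13]; h=cv2.cvtColor(o,cv2.COLOR_BGR2HSV); m=cv2.inRange(h,(0,120,50),(16,255,255)); y,x=np.nonzero(m); print(len(x)); P.append(np.array([x.mean()+u-12,y.mean()+v-12]))
r=least_squares(lambda x:np.r_[proj(S,x)-P[0],proj(D,x)-P[1]],[500,-240,200.]);print(r.x,np.abs(r.fun).max())
E
```

```text
45
80
[ 497.52875801 -239.67598448  211.95612478] 0.1584283879660262
```

```bash
python3 -c "
from workcell import *
print(finish_job())"
```

```text
the job is handed in; nothing more can be done
None
```

I pushed all three plungers, moved the jammed dispenser to the top blue tray, and handed the job in at about 18.6 s of the 67 s allowed. No verdict is reported.

- **Sound dispensers:** the two nearest the tray slid at a steady 2–3 N or so to the rubber stop. I pressed them there to about 7 N. In the last images their discs were within 0.7 mm of each other in height, down on the barrels, and about 25–26 mm below where they started.
- **Jammed dispenser:** the one farthest from the tray rose to about 6 N at roughly 12.5 mm in, so I stopped. It then settled at about 11 mm by camera. I set it down gently, with only about 2 N at touchdown. It stands upright at about (497.5, -239.5), within a few millimetres of the tray centre I measured.
- **Bystanders:** the door handle, hinge, torch and pot look unmoved, and the gripper was clear of everything at the end.

**Unresolved disagreement:** camera disc heights read about 5 mm below the nominal values everywhere. The plunger depths therefore rest on height differences and the contact readings. For the jammed plunger both gave about 11 mm, about 2 mm above its 9 mm lower limit, which is the thinnest margin here.

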